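# Build the sieve stack on the shaker

## Task

Build the sediment sieve stack on the shaker, one piece at a time from the bottom up: the white pan into the shaker's metal ring, then the blue fine sieve, then the yellow medium one, and the green coarse one on top, each fully home in the piece below and level. Set every piece down without dropping it, let go of the finished stack, and leave the tape roll and the amber jar where they are.

Things in the scene. Friction and masses are not known exactly. Their poses are not given: they have to be found in the camera images.
- pan_mid (a point): Plain white pan with a smooth closed floor. Loose, upright, 80 g; 60 mm across, 46 mm high, open top 54 mm inside. Its foot, a spigot 8 mm high, 50.6 mm across (tapered to 44), drops into the open top of the piece below: each stacked piece adds 38 mm. Point: on its axis, half-way up (23 mm); z up. Grip across the diameter, best 5 to 10 mm above this point, to keep fingertips clear of the piece below
- fine_mid (a point): Blue sieve, fine mesh (fifteen wires each way). Loose, upright, 80 g; 60 mm across, 46 mm high, open top 54 mm inside. Its foot, a spigot 8 mm high, 50.6 mm across (tapered to 44), drops into the open top of the piece below: each stacked piece adds 38 mm. Point: on its axis, half-way up (23 mm); z up. Grip across the diameter, best 5 to 10 mm above this point, to keep fingertips clear of the piece below
- medium_mid (a point): Yellow sieve, medium mesh (eight wires each way). Loose, upright, 80 g; 60 mm across, 46 mm high, open top 54 mm inside. Its foot, a spigot 8 mm high, 50.6 mm across (tapered to 44), drops into the open top of the piece below: each stacked piece adds 38 mm. Point: on its axis, half-way up (23 mm); z up. Grip across the diameter, best 5 to 10 mm above this point, to keep fingertips clear of the piece below
- coarse_mid (a point): Green sieve, coarse mesh (four wires each way). Loose, upright, 80 g; 60 mm across, 46 mm high, open top 54 mm inside. Its foot, a spigot 8 mm high, 50.6 mm across (tapered to 44), drops into the open top of the piece below: each stacked piece adds 38 mm. Point: on its axis, half-way up (23 mm); z up. Grip across the diameter, best 5 to 10 mm above this point, to keep fingertips clear of the piece below
- seat (a point): Seat of the sieve shaker: a fixed grey box 150 x 150 mm, 40 mm high, at the left or right, with a round black plate and a bare metal ring on top (68 mm outside, 54 mm inside, 8 mm high). Point: centre of the ring's inner floor, 42 mm above the table, where the pan's foot comes to stand, its wall resting on the ring; z up
- stirrer: Bystander: a fixed white magnetic stirrer, 150 x 150 mm, 48 mm high, with a plain square white top and no ring; it stands on the other side from the shaker. Origin at the centre of its underside
- tape_mid (a point): Bystander: a red roll of tape lying flat, a ring 58 mm across and 19 mm high, loose among the sieves. This point is its centre, 9.5 mm above the table
- jar_mid (a point): Bystander: a small amber glass jar with a black cap, 52 mm across and 58 mm high, upright, loose among the sieves. This point is on its axis, half-way up

How it is judged (in metres and radians):
On the way, in this order (a step that is already met when the one before it is completed fails the run):
1. the white pan is seated in the shaker's ring (z of pan_mid in the frame of seat between 0.018 and 0.028 m and horizontal distance between pan_mid and seat below 0.005 m and angle between pan_mid's own z axis and vertical below 0.06 rad), for 0.2 s.
2. the blue fine sieve is seated in the pan (all of step 1 and z of fine_mid in the frame of seat between 0.056 and 0.066 m and horizontal distance between fine_mid and pan_mid below 0.005 m and angle between fine_mid's own z axis and vertical below 0.06 rad), for 0.2 s.
3. the yellow medium sieve is seated in the fine one (all of step 2 and z of medium_mid in the frame of seat between 0.094 and 0.104 m and horizontal distance between medium_mid and fine_mid below 0.005 m and angle between medium_mid's own z axis and vertical below 0.06 rad), for 0.2 s.
4. the green coarse sieve is seated in the medium one (all of step 3 and z of coarse_mid in the frame of seat between 0.132 and 0.142 m and horizontal distance between coarse_mid and medium_mid below 0.005 m and angle between coarse_mid's own z axis and vertical below 0.06 rad), for 0.2 s.
At the end, for the whole second after the job is handed in: The pan is in the shaker's ring and the fine, medium and coarse sieves are nested on it in that order from the bottom; each is within 5 mm of its seated height, centred within 5 mm on what is below it, tilted less than 0.06 rad, at rest and released (all of step 4 and linear speed of each of pan, fine, medium, coarse below 0.02 m/s); the robot touches nothing.
It fails at once if the tape roll is pushed more than 30 mm from its place (distance of tape_mid from where it was at the start of the episode above 0.03 m).
It fails at once if the jar is pushed more than 30 mm from its place (distance of jar_mid from where it was at the start of the episode above 0.03 m).
It fails at once if a piece is dropped: it moves faster than 0.6 m/s while the fingers do not touch it ((linear speed of pan above 0.6 m/s and contact force between the fingers and pan below 0.01 N) or (linear speed of fine above 0.6 m/s and contact force between the fingers and fine below 0.01 N) or (linear speed of medium above 0.6 m/s and contact force between the fingers and medium below 0.01 N) or (linear speed of coarse above 0.6 m/s and contact force between the fingers and coarse below 0.01 N)).
It also fails if it takes over 96 s, if anything falls off the work surface, if the arm or the gripper's body presses on something with over 40 N, if the wrist force passes 120 N, or if a joint passes its speed limit or range.

## Robot

A 6-joint arm with a two-finger parallel gripper is mounted at the origin on the work surface. World frame = base frame: x ahead of the robot, y to its left, z up, the work surface at z = 0. Lengths are in mm, angles in rad, forces in N, time in s.
With the tool pointing down it reaches from about 275 to 750 mm from the base axis. Payload 10.2 kg.
Tool frame: the origin (TCP) lies at the very end of the fingers, on their centre line; the grasp point (between the pads) lies 19 mm behind it; y points along the fingers, x is the direction in which the jaws open and shut, and the axes are right-handed (so a half turn about y gives the same grasp; the last joint's range is limited). The gripper opens to 85 mm and grips with 20 to 120 N. Pads are 22 mm wide; open, the fingers measure 114 mm over their backs; the gripper's body (76 mm by 85 mm) begins 54 mm behind the grasp point. The pads swing forward as they close: fully open they stand 13 mm farther back than shut.
Start: joints at [-0.223, 0.313, 1.498, -0, 1.331, -0.223], TCP at [525.006, -0.013, 231.294] pointing down, gripper open.
Joint ranges: [-2.94, 2.94], [-0.97, 2.17], [0.19, 2.56], [-1.23, 4.37], [0.02, 3.11], [-2.88, 2.88]. Speed limits (rad/s): [2.39, 2.39, 3.01, 3.14, 3.14, 3.14].

## Interface

Orientations are given as a unit quaternion [w, x, y, z].
In Python, from rig import telemetry, imaging, ctrl gives the robot as it stands.
- The arm moves only by the shell command python3 -m handwheel 'ROWS' [FORCE]. ROWS is JSON, a list of rows, each an object with "delta_pos": the shift along the tool's x, y, z in cm, a list of three; "twist": the turn, a rotation vector about the tool's x, y, z in rad, a list of three; "jaw": the opening, from 0 (shut) to 1 (fully open). A call has exactly 10 rows; each row is the pose to reach, as a shift and turn from the pose commanded when the call began, along the tool's axes at that moment; what a row does not reach only later rows make up. A row lasts 1/12 s, in which the tool goes at most 41.7 mm and 7.16 degrees, less where a joint would pass 70% of its speed; a pose out of reach is approached as far as the arm can. A call with a gripper value outside its range is refused whole. The fingers move at their own pace and stop on an object; FORCE is the grip in N (left out, the last holds). Time passes only in rows, so rows that repeat a pose let the fingers close, or fill a call up. It gives the time, the measured TCP pose, the force and the opening at its end, in the units of the state.
- telemetry.sense(): the state, without advancing time (a new reading comes with each control period).
- imaging.capture(name): name is "scene" or "side" or "wrist"; returns a dict with "frame" (400x640x3 uint8, red, green, blue), "z_map" (400x640 float32, mm along the optical axis (not along the pixel's ray), 0 where there is no reading), "fx", "fy", "cx", "cy" (pixels), "rvec" (rotation vector, rad) and "tvec" (3), from world to camera coordinates, as OpenCV has them. Camera axes: x right, y down, z forward; pixel columns grow to the right and rows downward; lengths in mm; the calibration is good to about 2 mm. A picture is of the moment at which its call begins.
- ctrl.finish_job(): hands the job in, once; it reports no verdict.
The state is a dict: "time_s": time; "joints": joint angles; "dq": joint speeds; "tau": joint torques, N m; "eef_pos": TCP position; "ee_rot": TCP orientation; "force": force on the tool from outside, world axes, zero at the start; "wrist_torque": the same for the moment, N m; "grip_width": opening from 0.0 (shut) to 1.0 (fully open).
Only numpy, scipy, OpenCV 4.12 (cv2) and the standard library are available. Lean on these libraries where they do the work, as an engineer would, in place of code of your own. Each camera call takes 0.05 s, during which the arm holds its last target.

## Working session

There is one attempt and no reset: what is moved stays moved. The work goes in short steps, Python scripts to look and compute and a shell command to move; the robot and the scene stay as the last step left them, time stands still between calls to the robot, and variables do not carry over. Pictures are saved under pics/ and viewed, and the job is handed in when it is done.

```bash
ls; mkdir -p pics
cat > h.py <<'E'
import numpy as np, cv2
from rig import telemetry, imaging, ctrl
def cap(n):
    d=imaging.capture(n); np.savez('last_'+n+'.npz',**d); return d
def save(d,f):
    cv2.imwrite('pics/'+f,cv2.cvtColor(d['frame'],cv2.COLOR_RGB2BGR))
def cloud(d):
    R,_=cv2.Rodrigues(np.array(d['rvec'],float)); t=np.array(d['tvec'],float).ravel()
    z=d['z_map'].astype(float); v,u=np.indices(z.shape)
    P=np.stack([(u-d['cx'])/d['fx']*z,(v-d['cy'])/d['fy']*z,z],-1)
    W=(P-t)@R
    W[z<=0]=np.nan
    return W
E
python3 - <<'E'
from h import *
print(telemetry.sense())
for n in ['scene','side','wrist']:
    d=cap(n); save(d,n+'0.png'); print(n,d['fx'],d['cx'],d['cy'],d['rvec'],d['tvec'])
E
```

```text
pics
{'time_s': 0.0, 'joints': array([-2.23360747e-01,  3.13447897e-01,  1.49842144e+00, -2.53938133e-05,
        1.33095241e+00, -2.23414348e-01]), 'dq': array([-1.00000193e-03,  2.61992214e-04, -1.33856195e-03, -1.02079161e-03,
       -4.85293662e-04, -2.54450518e-05]), 'tau': array([-5.78409599e-04, -4.12261176e+01, -2.59742296e+01, -3.58453699e-04,
        4.11797926e-03, -1.23038126e-05]), 'eef_pos': array([5.24759334e+02, 5.66518903e-02, 2.30742023e+02]), 'ee_rot': array([ 7.07194412e-01, -7.07018882e-01,  4.04596975e-04,  4.46775397e-04]), 'force': array([-0.50092395,  0.01848012, -0.22948267]), 'wrist_torque': array([-0.02188708, -0.00673989, -0.01154262]), 'grip_width': 0.9977664876109972}
scene 434.46768452412755 316.31724118252004 194.1030762851276 [ 1.52784098  2.30254173 -0.66881583] [ 197.48799266 -387.34562717 1212.10171801]
side 397.7459300397531 321.64959499571944 201.36522555192073 [ 0.29831538 -2.70432293  1.38065624] [523.76054969 124.02878868 899.76571045]
wrist 337.5940491597175 319.8441603311887 197.91751704698575 [-2.86052648e+00  7.63975931e-04  1.54115637e-03] [-524.50458377  -35.69846316  378.98957815]
```

View pics/scene0.png

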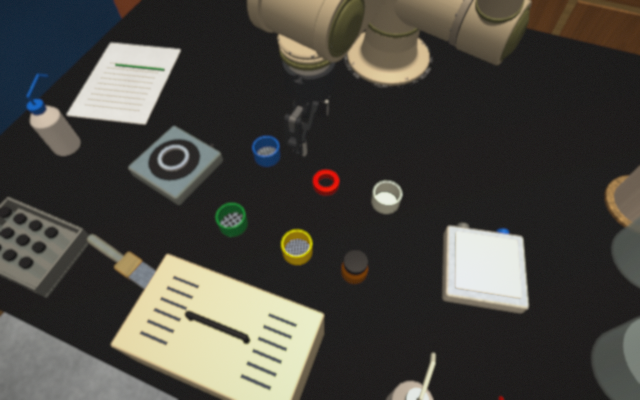

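View pics/side0.png

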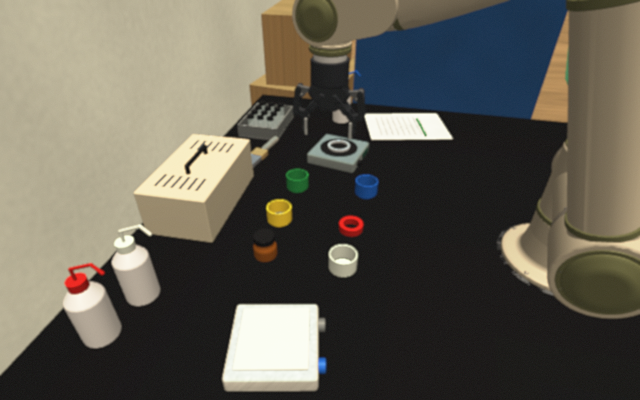

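View pics/wrist0.png

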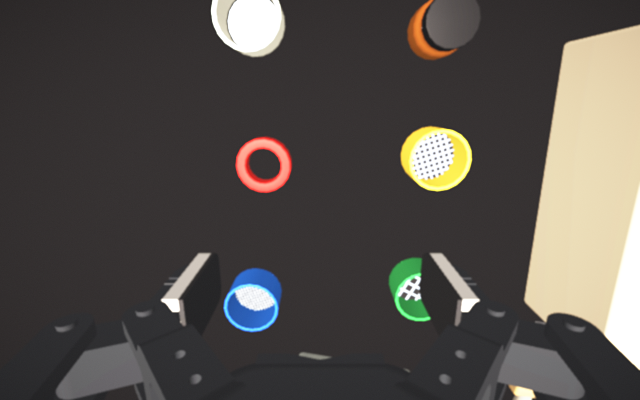

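```bash
cat >> h.py <<'E'
from scipy.optimize import least_squares
def masks(d):
    hsv=cv2.cvtColor(d['frame'],cv2.COLOR_RGB2HSV); H,S,V=[hsv[...,i].astype(int) for i in range(3)]
    return dict(fine=(S>120)&(H>100)&(H<125)&(V>50),medium=(S>140)&(H>22)&(H<35)&(V>90),coarse=(S>110)&(H>50)&(H<90)&(V>40),tape=(S>150)&((H<5)|(H>174))&(V>90),white=(S<50)&(V>130))
def fitc(P,r=None):
    f=lambda p:np.hypot(P[:,0]-p[0],P[:,1]-p[1])-(p[2] if r is None else r)
    m=P.mean(0); return least_squares(f,[m[0],m[1],28],loss='soft_l1',f_scale=1.5).x
E
python3 - <<'E'
from h import *
for n in ['scene','wrist','side']:
    d=dict(np.load(f'last_{n}.npz')); W=cloud(d); M=masks(d)
    inb=(W[...,0]>200)&(W[...,0]<800)&(abs(W[...,1])<500)&(W[...,2]<120)
    for k,m in M.items():
        mm=(m&inb&(W[...,2]>3)).astype(np.uint8)
        nc,lab,st,ce=cv2.connectedComponentsWithStats(mm)
        for i in range(1,nc):
            if st[i,4]<60: continue
            P=W[lab==i]; zt=np.percentile(P[:,2],97)
            Q=P[P[:,2]>zt-5]
            print(n,k,ce[i].round(),st[i,4],'ztop',zt.round(1),'fit',fitc(Q).round(1),'mid',((Q.min(0)+Q.max(0))/2).round(1),'ext',np.ptp(Q,axis=0).round(1))
E
```

```text
scene fine [266. 152.] 526 ztop 44.6 fit [ 449.2 -149.2   28.2] mid [ 448.6 -149.4   42.9] ext [58.7 58.8  6.4]
scene medium [297. 248.] 515 ztop 45.3 fit [643.2  16.4  28.3] mid [642.9  16.2  43.7] ext [59.4 59.   6.7]
scene coarse [232. 220.] 557 ztop 44.8 fit [ 638.8 -135.3   28.3] mid [ 638.4 -135.8   43.6] ext [58.6 59.6  7.5]
scene tape [326. 182.] 371 ztop 19.2 fit [466.1   6.4  24.4] mid [465.    6.5  17.7] ext [58.2 56.2  7.1]
scene white [175. 164.] 1407 ztop 39.9 fit [ 556.8 -326.3   71.3] mid [ 558.2 -325.    38.5] ext [162.7 163.7   7.2]
scene white [173. 157.] 259 ztop 50.0 fit [ 557.6 -325.3   30.4] mid [ 557.4 -325.7   48.1] ext [66.5 66.8  6.1]
scene white [387. 195.] 393 ztop 45.6 fit [461.7 145.2  28.2] mid [461.4 145.2  44.5] ext [61.2 58.1  7.7]
scene white [486. 267.] 5656 ztop 49.3 fit [542.6 370.3  47.8] mid [545.1 369.2  47.8] ext [150.6 143.4   7.2]
scene white [104. 247.] 233 ztop 19.7 fit [-780.3 -104.8 1590.9] mid [ 789.8 -348.9   18. ] ext [20.4 88.5  6.5]
scene white [297. 247.] 159 ztop 11.0 fit [635.5  11.1  12.1] mid [636.   12.3   8.9] ext [32.3 38.
[... 1847 characters left out ...]
  16.9  42.9] ext [59.1 60.8  6.4]
side coarse [297. 180.] 441 ztop 44.9 fit [ 636.3 -135.2   28.4] mid [ 636.1 -134.8   43.2] ext [58.  64.7  6.3]
side tape [350. 225.] 324 ztop 18.9 fit [463.    7.3  24.5] mid [463.1   7.4  17.2] ext [56.3 56.9  6.5]
side white [338. 150.] 674 ztop 48.2 fit [ 554.5 -325.    30.5] mid [ 554.4 -325.2   47. ] ext [65.7 67.9  7.5]
side white [270. 142.] 69 ztop 18.6 fit [-143545.2   24574.3  146468.6] mid [ 786.4 -353.1   17.2] ext [25.2 89.1  7.3]
side white [343. 260.] 738 ztop 44.5 fit [459.4 145.3  28.2] mid [459.5 145.   42.9] ext [58.5 59.7  6.8]
side white [273. 346.] 7256 ztop 47.9 fit [538.5 372.3  48. ] mid [534.4 373.3  46.7] ext [151.1 148.1   7.6]
```

```bash
python3 -m handwheel '[{"delta_pos":[-1.5,2,3.5],"twist":[0,0,0],"jaw":1},{"delta_pos":[-3,5,7],"twist":[0,0,0],"jaw":1},{"delta_pos":[-4.5,8,10.5],"twist":[0,0,0],"jaw":1},{"delta_pos":[-6,11,13],"twist":[0,0,0],"jaw":1},{"delta_pos":[-6.5,12,14.3],"twist":[0,0,0],"jaw":1},{"delta_pos":[-6.5,12,14.3],"twist":[0,0,0],"jaw":1},{"delta_pos":[-6.5,12,14.3],"twist":[0,0,0],"jaw":1},{"delta_pos":[-6.5,12,14.3],"twist":[0,0,0],"jaw":1},{"delta_pos":[-6.5,12,14.3],"twist":[0,0,0],"jaw":1},{"delta_pos":[-6.5,12,14.3],"twist":[0,0,0],"jaw":1}]' 30
cat >> h.py <<'E'
def find(n,key,lo=None,region=None,save_as=None):
    d=cap(n); W=cloud(d); m=masks(d)[key]
    if save_as: save(d,save_as)
    x0,y0=region
    # rim top points
    zt,rmax=lo
    near=(np.hypot(W[...,0]-x0,W[...,1]-y0)<rmax)&(abs(W[...,2]-zt)<4)&m
    P=W[near]
    if len(P)<20: print('few',len(P)); return
    print(n,key,len(P),'z',np.median(P[:,2]).round(1),'fit',fitc(P).round(1),'mid',((P.min(0)+P.max(0))/2).round(1),'ext',np.ptp(P,axis=0).round(1))
E
python3 - <<'E'
from h import *
s=telemetry.sense(); print(s['eef_pos'],s['ee_rot'])
find('wrist','white',(46,42),(460,144),'w1.png')
E
```

```text
time_s: 0.98
eef_pos: [460.9, 142.3, 112.1]
ee_rot: [0.707, -0.707, -0.0, -0.001]
force: [-0.4, 0.3, -0.2]
grip_width: 0.998
[460.89989898 142.25476884 112.09102932] [ 7.07121730e-01 -7.07090978e-01 -1.82467979e-04 -1.08421684e-03]
wrist white 1433 z 45.8 fit [459.6 144.   28.1] mid [459.5 143.7  45.1] ext [59.4 59.3  6.1]
```

View pics/w1.png

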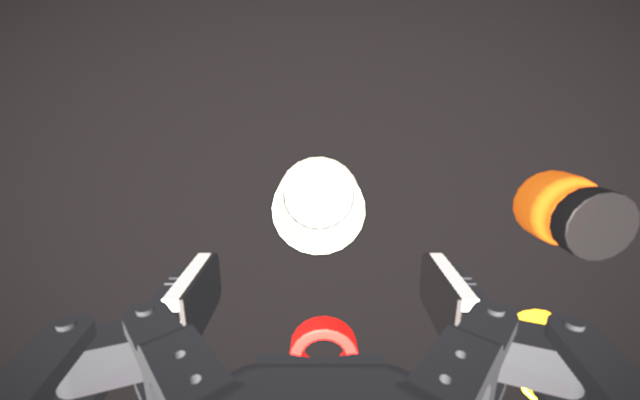

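Pan is centred at about (319,205), between the pads; fit (459.6,144). Descend and grasp.

```bash
python3 -m handwheel '[{"delta_pos":[0,2,0.1],"twist":[0,0,0],"jaw":1},{"delta_pos":[0,4,0.1],"twist":[0,0,0],"jaw":1},{"delta_pos":[0,6,0.1],"twist":[0,0,0],"jaw":1},{"delta_pos":[0,7.5,0.1],"twist":[0,0,0],"jaw":1},{"delta_pos":[0,9,0.1],"twist":[0,0,0],"jaw":1},{"delta_pos":[0,9.9,0.1],"twist":[0,0,0],"jaw":1},{"delta_pos":[0,9.9,0.1],"twist":[0,0,0],"jaw":1},{"delta_pos":[0,9.9,0.1],"twist":[0,0,0],"jaw":0.5},{"delta_pos":[0,9.9,0.1],"twist":[0,0,0],"jaw":0.5},{"delta_pos":[0,9.9,0.1],"twist":[0,0,0],"jaw":0.5}]' 30
python3 - <<'E'
from h import *
save(cap('wrist'),'w2.png')
E
```

```text
time_s: 1.87
eef_pos: [460.7, 144.0, 13.5]
ee_rot: [0.707, -0.707, -0.001, -0.001]
force: [0.6, -0.9, 1.8]
grip_width: 0.685
```

View pics/w2.png

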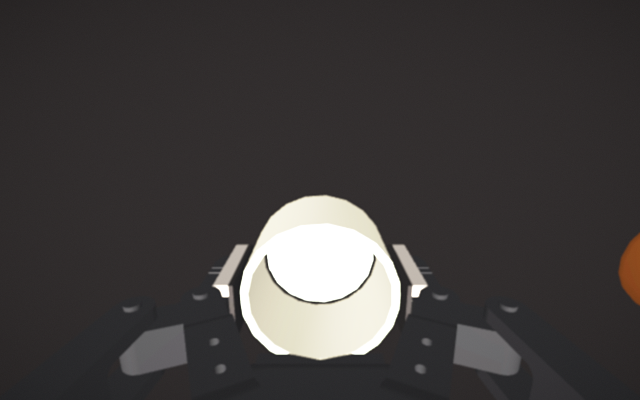

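Pan rim centred (320,290) between the pads. Lift and carry.

```bash
python3 -m handwheel '[{"delta_pos":[0,-1,0],"twist":[0,0,0],"jaw":0.5},{"delta_pos":[0,-3,0],"twist":[0,0,0],"jaw":0.5},{"delta_pos":[0,-6,0],"twist":[0,0,0],"jaw":0.5},{"delta_pos":[0,-9,-1],"twist":[0,0,0],"jaw":0.5},{"delta_pos":[1,-11.5,-4],"twist":[0,0,0],"jaw":0.5},{"delta_pos":[2,-12,-8],"twist":[0,0,0],"jaw":0.5},{"delta_pos":[3,-12,-12],"twist":[0,0,0],"jaw":0.5},{"delta_pos":[4,-12,-16],"twist":[0,0,0],"jaw":0.5},{"delta_pos":[5,-12,-20],"twist":[0,0,0],"jaw":0.5},{"delta_pos":[6,-12,-24],"twist":[0,0,0],"jaw":0.5}]' 30
python3 -m handwheel '[{"delta_pos":[0.5,0,-4],"twist":[0,0,0],"jaw":0.5},{"delta_pos":[1,0,-8],"twist":[0,0,0],"jaw":0.5},{"delta_pos":[1.5,0,-12],"twist":[0,0,0],"jaw":0.5},{"delta_pos":[2,0,-16],"twist":[0,0,0],"jaw":0.5},{"delta_pos":[2.5,0,-20],"twist":[0,0,0],"jaw":0.5},{"delta_pos":[3,0,-24],"twist":[0,0,0],"jaw":0.5},{"delta_pos":[3.5,0,-28],"twist":[0,0,0],"jaw":0.5},{"delta_pos":[3.5,0,-31],"twist":[0,0,0],"jaw":0.5},{"delta_pos":[3.5,0,-32.4],"twist":[0,0,0],"jaw":0.5},{"delta_pos":[3.5,0,-32.4],"twist":[0,0,0],"jaw":0.5}]' 30
python3 - <<'E'
from h import *
s=telemetry.sense(); print(s['eef_pos'],s['ee_rot'])
find('wrist','white',(50,42),(555,-326),'w3.png')
find('scene','white',(50,42),(555,-326))
find('scene','white',(50+95,42),(s['eef_pos'][0],s['eef_pos'][1]))
E
```

```text
time_s: 2.75
eef_pos: [520.1, -98.0, 133.5]
ee_rot: [-0.707, 0.707, 0.0, 0.0]
force: [0.8, 1.0, -1.3]
grip_width: 0.688
time_s: 3.58
eef_pos: [553.9, -423.1, 132.5]
ee_rot: [-0.707, 0.707, -0.001, 0.001]
force: [-0.1, 0.4, -0.6]
grip_width: 0.687
[ 553.9386565  -423.0866751   132.54156587] [-0.70682741  0.70738417 -0.00110922  0.00118942]
wrist white 3447 z 49.8 fit [ 556.1 -327.9   30.2] mid [ 556.  -328.2   49.5] ext [67.  66.2  6. ]
scene white 153 z 47.4 fit [ 557.7 -325.    30.3] mid [ 557.4 -325.6   49.1] ext [64.3 67.   6.2]
few 16
```

View pics/w3.png

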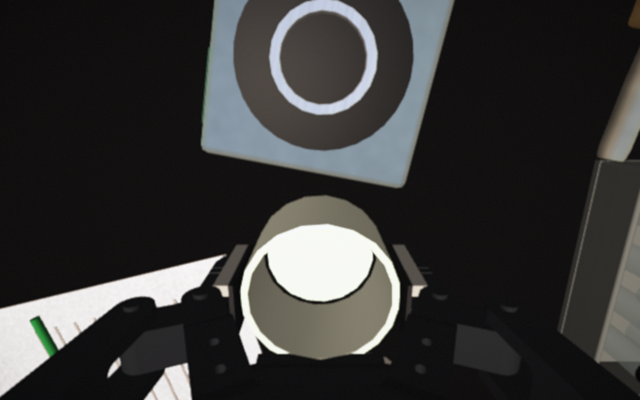

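```bash
python3 -m handwheel '[{"delta_pos":[0,1,4],"twist":[0,0,0],"jaw":0.5},{"delta_pos":[0,2,8],"twist":[0,0,0],"jaw":0.5},{"delta_pos":[0,2,9.5],"twist":[0,0,0],"jaw":0.5},{"delta_pos":[0.1,2,9.7],"twist":[0,0,0],"jaw":0.5},{"delta_pos":[0.1,2,9.7],"twist":[0,0,0],"jaw":0.5},{"delta_pos":[0.1,2,9.7],"twist":[0,0,0],"jaw":0.5},{"delta_pos":[0.1,2,9.7],"twist":[0,0,0],"jaw":0.5},{"delta_pos":[0.1,2,9.7],"twist":[0,0,0],"jaw":0.5},{"delta_pos":[0.1,2,9.7],"twist":[0,0,0],"jaw":0.5},{"delta_pos":[0.1,2,9.7],"twist":[0,0,0],"jaw":0.5}]' 30
python3 - <<'E'
from h import *
s=telemetry.sense(); print(s['eef_pos'],s['ee_rot'],s['force'])
d=cap('wrist'); save(d,'w4.png'); W=cloud(d); x,y,z=s['eef_pos']
n=(np.hypot(W[...,0]-x,W[...,1]-y)<45)&(W[...,2]>z+15)
P=W[n];P=P[np.isfinite(P[:,2])]; print(len(P),np.percentile(P[:,2],[1,50,95,99]))
zt=np.percentile(P[:,2],95)
for n in ['wrist','scene','side']:
    find(n,'white',(zt-1,45),(x,y),n+'5.png')
E
```

```text
time_s: 4.57
eef_pos: [555.8, -323.5, 112.2]
ee_rot: [0.707, -0.707, 0.0, -0.0]
force: [-0.3, 0.5, -1.5]
grip_width: 0.688
[ 555.8439966  -323.49973781  112.16179226] [ 7.07131209e-01 -7.07082273e-01  2.66794434e-04 -2.03156926e-04] [-0.27948151  0.49016401 -1.5065121 ]
32626 [128.05514733 171.55559495 203.2694672  206.78647351]
wrist white 31 z 202.1 fit [ 529.3 -300.5    5.7] mid [ 530.5 -306.   202. ] ext [3.5 1.8 7.4]
few 0
few 0
```

View pics/side5.png

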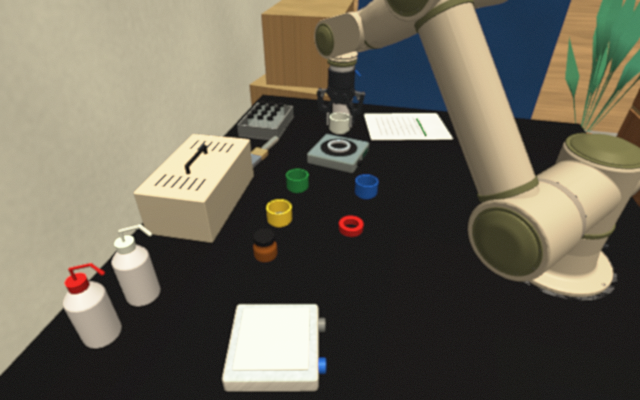

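Run:
```python
from h import *
x,y=555.8,-323.5
for n in ['wrist','scene','side']:
    find(n,'white',(146,45),(x,y))
d=dict(np.load('last_side.npz')); save(d,'s5b.png')
i=cv2.imread('pics/s5b.png')[80:180,290:390]; cv2.imwrite('pics/s5c.png',cv2.resize(i,None,fx=6,fy=6,interpolation=3))
```

```text
wrist white 4080 z 144.4 fit [ 555.8 -322.7   28.1] mid [ 552.2 -322.3  146. ] ext [78.5 58.3  8. ]
scene white 34 z 143.0 fit [ 557.1 -321.7   28.4] mid [ 556.8 -317.9  144.3] ext [58.8 54.3  4.5]
side white 23 z 143.1 fit [ 554.6 -320.2   28.8] mid [ 554.3 -321.5  145.4] ext [60.3 52.3  6.5]
```

View pics/s5c.png

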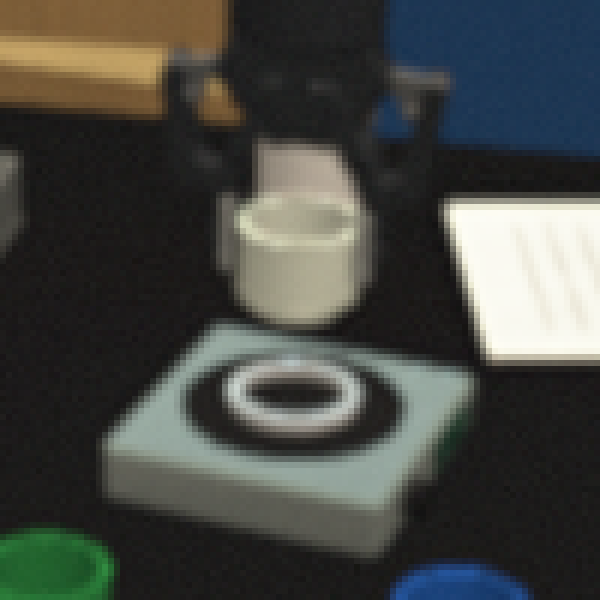

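```bash
python3 -m handwheel '[{"delta_pos":[0,0,-0.4],"twist":[0,0,0],"jaw":0.5},{"delta_pos":[0,1.5,-0.4],"twist":[0,0,0],"jaw":0.5},{"delta_pos":[0,3,-0.4],"twist":[0,0,0],"jaw":0.5},{"delta_pos":[0,4,-0.4],"twist":[0,0,0],"jaw":0.5},{"delta_pos":[0,4.6,-0.4],"twist":[0,0,0],"jaw":0.5},{"delta_pos":[0,4.9,-0.4],"twist":[0,0,0],"jaw":0.5},{"delta_pos":[0,5.1,-0.4],"twist":[0,0,0],"jaw":0.5},{"delta_pos":[0,5.3,-0.4],"twist":[0,0,0],"jaw":0.5},{"delta_pos":[0,5.4,-0.4],"twist":[0,0,0],"jaw":0.5},{"delta_pos":[0,5.4,-0.4],"twist":[0,0,0],"jaw":0.5}]' 30
```

```text
time_s: 5.75
eef_pos: [556.1, -327.1, 58.6]
ee_rot: [-0.707, 0.707, 0.0, 0.0]
force: [-0.1, 0.1, -1.5]
grip_width: 0.687
```

No contact force. Continue gently to home.

```bash
python3 -m handwheel '[{"delta_pos":[0,0.1,0],"twist":[0,0,0],"jaw":0.5},{"delta_pos":[0,0.2,0],"twist":[0,0,0],"jaw":0.5},{"delta_pos":[0,0.25,0],"twist":[0,0,0],"jaw":0.5},{"delta_pos":[0,0.3,0],"twist":[0,0,0],"jaw":0.5},{"delta_pos":[0,0.35,0],"twist":[0,0,0],"jaw":0.5},{"delta_pos":[0,0.4,0],"twist":[0,0,0],"jaw":0.5},{"delta_pos":[0,0.4,0],"twist":[0,0,0],"jaw":0.5},{"delta_pos":[0,0.4,0],"twist":[0,0,0],"jaw":0.5},{"delta_pos":[0,0.4,0],"twist":[0,0,0],"jaw":0.5},{"delta_pos":[0,0.4,0],"twist":[0,0,0],"jaw":0.5}]' 30
python3 - <<'E'
from h import *
find('wrist','white',(88,45),(556,-327),'w6.png')
d=dict(np.load('last_wrist.npz'));W=cloud(d);print(telemetry.sense()['eef_pos'])
E
```

```text
time_s: 6.58
eef_pos: [556.1, -327.1, 55.5]
ee_rot: [-0.707, 0.707, 0.0, 0.0]
force: [-4.3, 2.5, 8.9]
grip_width: 0.685
wrist white 4731 z 87.6 fit [ 555.9 -326.4   28.1] mid [ 556.1 -326.4   88. ] ext [86.5 58.1  8. ]
[ 556.04936163 -327.04455029   55.54444912]
```

View pics/w6.png

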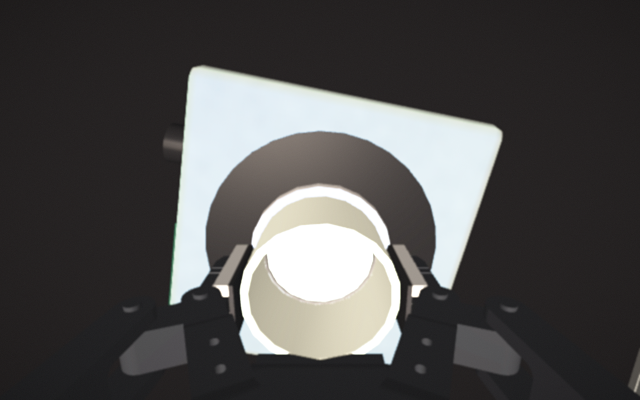

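```bash
python3 -m handwheel '[{"delta_pos":[0,0,0],"twist":[0,0,0],"jaw":0.72},{"delta_pos":[0,0,0],"twist":[0,0,0],"jaw":0.76},{"delta_pos":[0,0,0],"twist":[0,0,0],"jaw":0.85},{"delta_pos":[0,0,0],"twist":[0,0,0],"jaw":1},{"delta_pos":[0,-0.5,0],"twist":[0,0,0],"jaw":1},{"delta_pos":[0,-2,0],"twist":[0,0,0],"jaw":1},{"delta_pos":[0,-5,0],"twist":[0,0,0],"jaw":1},{"delta_pos":[0,-8,0],"twist":[0,0,0],"jaw":1},{"delta_pos":[0,-10,0],"twist":[0,0,0],"jaw":1},{"delta_pos":[0,-10,0],"twist":[0,0,0],"jaw":1}]' 30
python3 - <<'E'
from h import *
for n in ['wrist','scene','side']: find(n,'white',(88,42),(556,-327),n+'7.png')
print(telemetry.sense()['eef_pos'])
E
```

```text
time_s: 7.47
eef_pos: [557.5, -328.2, 159.8]
ee_rot: [-0.705, 0.709, 0.002, 0.002]
force: [0.3, -0.2, 0.4]
grip_width: 1.001
wrist white 1360 z 87.7 fit [ 555.8 -327.    28.1] mid [ 555.8 -327.6   87.1] ext [59.6 59.8  6. ]
scene white 80 z 85.1 fit [ 557.3 -325.3   28.4] mid [ 557.8 -325.3   86. ] ext [60.7 60.2  3.9]
side white 41 z 85.7 fit [ 555.1 -324.2   27.9] mid [ 555.7 -325.1   85.8] ext [56.4 57.9  3.6]
[ 555.73014905 -326.76213499  153.58139667]
```

View pics/wrist7.png

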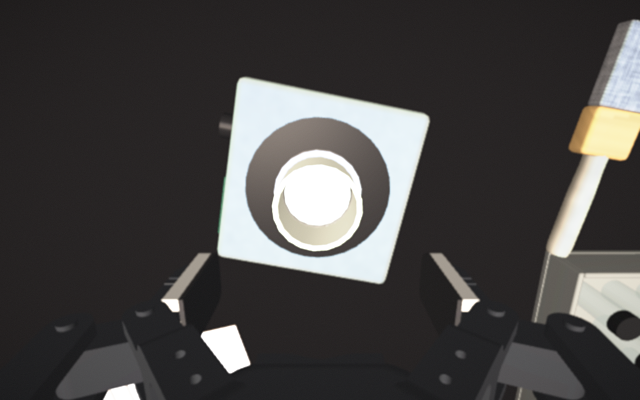

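Pan sits in the ring at (318,200), rim z≈88, centred. Now blue.

```bash
python3 -m handwheel '[{"delta_pos":[-2,0,3],"twist":[0,0,0],"jaw":1},{"delta_pos":[-4.5,0,7],"twist":[0,0,0],"jaw":1},{"delta_pos":[-7,1,11],"twist":[0,0,0],"jaw":1},{"delta_pos":[-9.5,2,15],"twist":[0,0,0],"jaw":1},{"delta_pos":[-10.9,4,17.6],"twist":[0,0,0],"jaw":1},{"delta_pos":[-10.9,4,17.6],"twist":[0,0,0],"jaw":1},{"delta_pos":[-10.9,4,17.6],"twist":[0,0,0],"jaw":1},{"delta_pos":[-10.9,4,17.6],"twist":[0,0,0],"jaw":1},{"delta_pos":[-10.9,4,17.6],"twist":[0,0,0],"jaw":1},{"delta_pos":[-10.9,4,17.6],"twist":[0,0,0],"jaw":1}]' 30
python3 - <<'E'
from h import *
find('wrist','fine',(45,42),(447,-151),'w8.png')
print(telemetry.sense()['eef_pos'])
E
```

```text
time_s: 8.45
eef_pos: [447.7, -152.1, 114.5]
ee_rot: [-0.707, 0.707, -0.0, 0.001]
force: [0.6, 0.4, 1.1]
grip_width: 0.999
wrist fine 165 z 42.2 fit [ 447.1 -149.9   28. ] mid [ 447.1 -150.2   43.2] ext [52.5 57.3  4.3]
[ 447.5537323  -151.99753022  114.41643504]
```

View pics/w8.png

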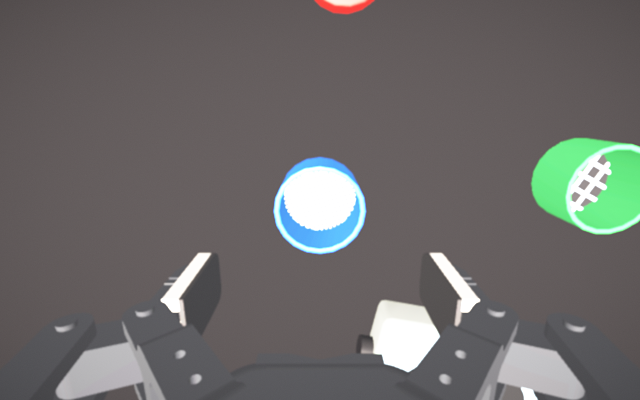

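```bash
python3 -m handwheel '[{"delta_pos":[0,2,0.1],"twist":[0,0,0],"jaw":1},{"delta_pos":[0,4,0.1],"twist":[0,0,0],"jaw":1},{"delta_pos":[0,6,0.1],"twist":[0,0,0],"jaw":1},{"delta_pos":[0,8,0.1],"twist":[0,0,0],"jaw":1},{"delta_pos":[0,9.5,0.1],"twist":[0,0,0],"jaw":1},{"delta_pos":[0,10.2,0.1],"twist":[0,0,0],"jaw":1},{"delta_pos":[0,10.2,0.1],"twist":[0,0,0],"jaw":1},{"delta_pos":[0,10.2,0.1],"twist":[0,0,0],"jaw":0.5},{"delta_pos":[0,10.2,0.1],"twist":[0,0,0],"jaw":0.5},{"delta_pos":[0,10.2,0.1],"twist":[0,0,0],"jaw":0.5}]' 30
```

```text
time_s: 9.33
eef_pos: [447.6, -150.5, 13.6]
ee_rot: [-0.707, 0.708, 0.001, 0.0]
force: [-0.7, 0.7, 2.6]
grip_width: 0.704
```

```bash
python3 -m handwheel '[{"delta_pos":[0,0,0],"twist":[0,0,0],"jaw":0.5},{"delta_pos":[0,0,0],"twist":[0,0,0],"jaw":0.5},{"delta_pos":[0,-2,0],"twist":[0,0,0],"jaw":0.5},{"delta_pos":[0,-5,0],"twist":[0,0,0],"jaw":0.5},{"delta_pos":[0,-9,0],"twist":[0,0,0],"jaw":0.5},{"delta_pos":[0,-12.5,0],"twist":[0,0,0],"jaw":0.5},{"delta_pos":[1,-14,-1],"twist":[0,0,0],"jaw":0.5},{"delta_pos":[3,-14,-4],"twist":[0,0,0],"jaw":0.5},{"delta_pos":[5,-14,-7.5],"twist":[0,0,0],"jaw":0.5},{"delta_pos":[7,-14,-11],"twist":[0,0,0],"jaw":0.5}]' 30
python3 -m handwheel '[{"delta_pos":[2,0,-3],"twist":[0,0,0],"jaw":0.5},{"delta_pos":[3.5,0,-5.5],"twist":[0,0,0],"jaw":0.5},{"delta_pos":[3.9,0,-6.7],"twist":[0,0,0],"jaw":0.5},{"delta_pos":[3.9,0,-6.7],"twist":[0,0,0],"jaw":0.5},{"delta_pos":[3.9,0,-6.7],"twist":[0,0,0],"jaw":0.5},{"delta_pos":[3.9,0,-6.7],"twist":[0,0,0],"jaw":0.5},{"delta_pos":[3.9,1,-6.7],"twist":[0,0,0],"jaw":0.5},{"delta_pos":[3.9,1,-6.7],"twist":[0,0,0],"jaw":0.5},{"delta_pos":[3.9,1,-6.7],"twist":[0,0,0],"jaw":0.5},{"delta_pos":[3.9,1,-6.7],"twist":[0,0,0],"jaw":0.5}]' 30
cat >> h.py <<'E'
def rim(n,x,y,zt,f=None,rr=(24,33),key=None):
    d=cap(n); W=cloud(d)
    if f: save(d,f)
    r=np.hypot(W[...,0]-x,W[...,1]-y)
    m=(r<36)&(abs(W[...,2]-zt)<4)
    if key: m&=masks(d)[key]
    P=W[m]
    for _ in range(2):
        c=fitc(P); q=np.hypot(P[:,0]-c[0],P[:,1]-c[1]); P=P[(q>24)&(q<32)]
    pl=np.c_[P[:,:2]-c[:2],np.ones(len(P))]; co=np.linalg.lstsq(pl,P[:,2],rcond=None)[0]
    print(n,len(P),'rim',c.round(1),'z',np.median(P[:,2]).round(1),'tilt',co[:2].round(3))
E
python3 - <<'E'
from h import *
s=telemetry.sense(); x,y,z=s['eef_pos']; print(x,y,z,s['grip_width'])
rim('wrist',x,y,z+33,'w9.png'); rim('scene',x+1.5,y+1.5,z+31,key='fine'); rim('side',x,y+1.5,z+31,'s9.png',key='fine')
i=cv2.imread('pics/s9.png')[60:180,280:400]; cv2.imwrite('pics/s9c.png',cv2.resize(i,None,fx=5,fy=5,interpolation=3))
E
```

```text
time_s: 10.17
eef_pos: [517.9, -261.2, 153.7]
ee_rot: [-0.707, 0.708, 0.001, 0.0]
force: [0.8, 0.3, -0.5]
grip_width: 0.705
time_s: 11.0
eef_pos: [556.0, -326.6, 142.4]
ee_rot: [0.707, -0.707, -0.0, 0.0]
force: [-0.4, 0.4, -0.6]
grip_width: 0.704
555.9589232647007 -326.61833880287526 142.36980702416955 0.7035845500818033
wrist 4528 rim [ 555.8 -326.7   28.2] z 174.4 tilt [-0.001  0.014]
scene 110 rim [ 556.6 -325.8   28.5] z 171.7 tilt [-0.016  0.   ]
side 52 rim [ 555.4 -325.    28.2] z 171.4 tilt [0.01  0.018]
```

View pics/s9c.png

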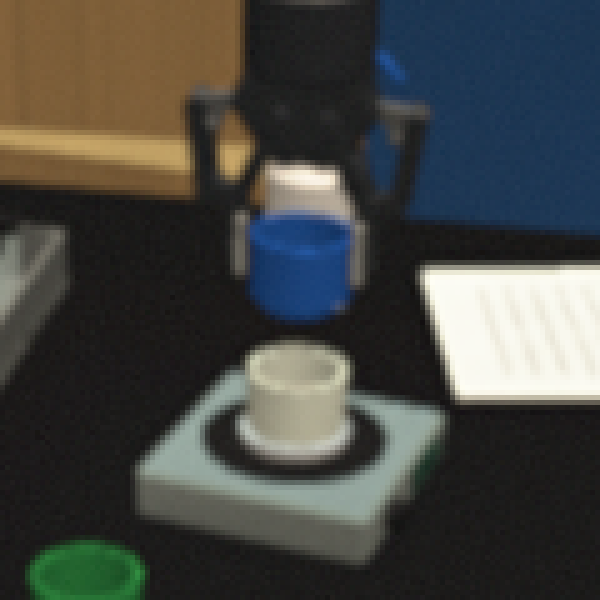

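View pics/w9.png

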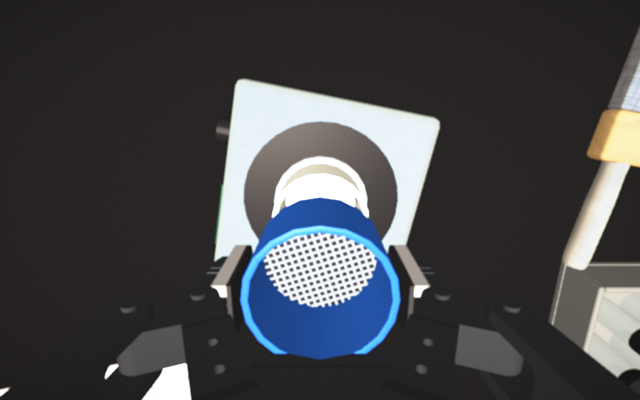

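```bash
python3 -m handwheel '[{"delta_pos":[0,1.5,0],"twist":[0,0,0],"jaw":0.5},{"delta_pos":[0,3,0],"twist":[0,0,0],"jaw":0.5},{"delta_pos":[0,3.6,0],"twist":[0,0,0],"jaw":0.5},{"delta_pos":[0,3.9,0],"twist":[0,0,0],"jaw":0.5},{"delta_pos":[0,4.1,0],"twist":[0,0,0],"jaw":0.5},{"delta_pos":[0,4.3,0],"twist":[0,0,0],"jaw":0.5},{"delta_pos":[0,4.5,0],"twist":[0,0,0],"jaw":0.5},{"delta_pos":[0,4.6,0],"twist":[0,0,0],"jaw":0.5},{"delta_pos":[0,4.6,0],"twist":[0,0,0],"jaw":0.5},{"delta_pos":[0,4.6,0],"twist":[0,0,0],"jaw":0.5}]' 30
```

```text
time_s: 11.98
eef_pos: [556.1, -327.1, 96.5]
ee_rot: [-0.707, 0.707, 0.0, 0.0]
force: [0.3, -0.9, -1.6]
grip_width: 0.705
```

```bash
python3 -m handwheel '[{"delta_pos":[0,0.1,0],"twist":[0,0,0],"jaw":0.5},{"delta_pos":[0,0.2,0],"twist":[0,0,0],"jaw":0.5},{"delta_pos":[0,0.25,0],"twist":[0,0,0],"jaw":0.5},{"delta_pos":[0,0.3,0],"twist":[0,0,0],"jaw":0.5},{"delta_pos":[0,0.35,0],"twist":[0,0,0],"jaw":0.5},{"delta_pos":[0,0.4,0],"twist":[0,0,0],"jaw":0.5},{"delta_pos":[0,0.4,0],"twist":[0,0,0],"jaw":0.5},{"delta_pos":[0,0.4,0],"twist":[0,0,0],"jaw":0.5},{"delta_pos":[0,0.4,0],"twist":[0,0,0],"jaw":0.5},{"delta_pos":[0,0.4,0],"twist":[0,0,0],"jaw":0.5}]' 30
python3 - <<'E'
from h import *
s=telemetry.sense(); x,y,z=s['eef_pos']; print(s['force'])
rim('wrist',x,y,125,'w10.png')
E
```

```text
time_s: 12.82
eef_pos: [556.1, -327.1, 93.6]
ee_rot: [-0.707, 0.707, 0.0, 0.0]
force: [-3.1, 2.2, 8.1]
grip_width: 0.705
[-3.11114149  2.21781653  8.07548013]
wrist 5160 rim [ 555.9 -327.    28.1] z 125.5 tilt [-0.001  0.023]
```

View pics/w10.png

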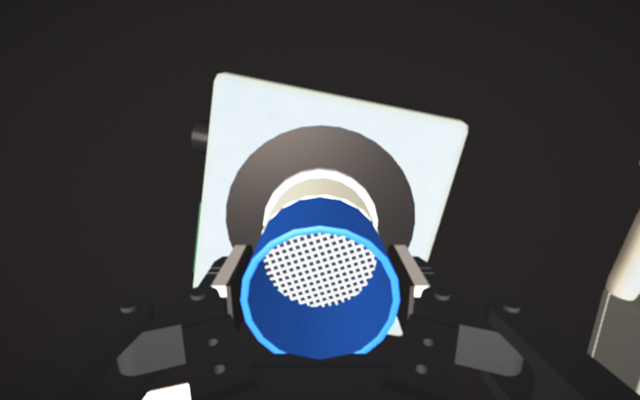

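```bash
python3 -m handwheel '[{"delta_pos":[0,0,0],"twist":[0,0,0],"jaw":0.73},{"delta_pos":[0,0,0],"twist":[0,0,0],"jaw":0.77},{"delta_pos":[0,0,0],"twist":[0,0,0],"jaw":0.85},{"delta_pos":[0,0,0],"twist":[0,0,0],"jaw":1},{"delta_pos":[0,0,0],"twist":[0,0,0],"jaw":1},{"delta_pos":[0,-2,0],"twist":[0,0,0],"jaw":1},{"delta_pos":[0,-5,0],"twist":[0,0,0],"jaw":1},{"delta_pos":[0,-8,0],"twist":[0,0,0],"jaw":1},{"delta_pos":[0,-10,0],"twist":[0,0,0],"jaw":1},{"delta_pos":[0,-10,0],"twist":[0,0,0],"jaw":1}]' 30
python3 - <<'E'
from h import *
for n in ['wrist','scene','side']: rim(n,556,-326,125,n+'11.png',key=None if n=='wrist' else 'fine')
i=cv2.imread('pics/side11.png')[60:180,280:400]; cv2.imwrite('pics/s11c.png',cv2.resize(i,None,fx=5,fy=5,interpolation=3))
E
```

```text
time_s: 13.7
eef_pos: [557.3, -328.0, 197.3]
ee_rot: [-0.705, 0.709, 0.002, 0.002]
force: [1.4, 0.1, -0.1]
grip_width: 1.0
wrist 1451 rim [ 555.8 -327.4   28.1] z 125.7 tilt [-0.001  0.01 ]
scene 113 rim [ 557.4 -325.9   28.3] z 122.9 tilt [0.002 0.003]
side 40 rim [ 555.2 -326.5   28.1] z 122.9 tilt [-0.009  0.008]
```

View pics/s11c.png

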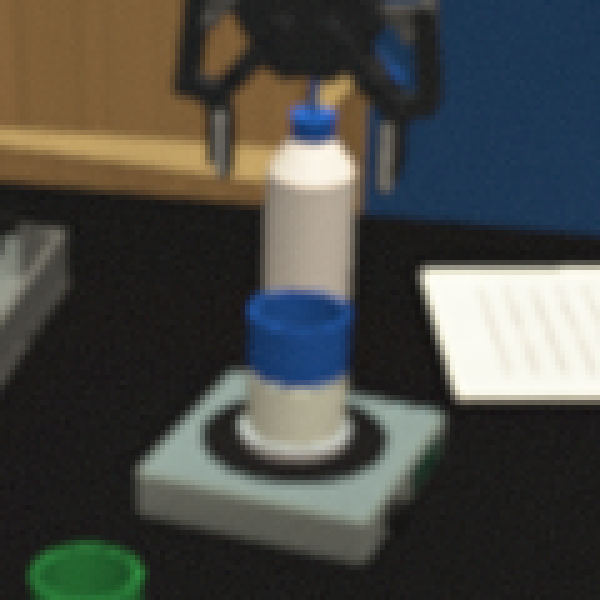

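Blue sits squarely on the pan. Next yellow.

```bash
python3 -m handwheel '[{"delta_pos":[0.5,0,3],"twist":[0,0,0],"jaw":1},{"delta_pos":[1.5,0,7],"twist":[0,0,0],"jaw":1},{"delta_pos":[2.5,0,11],"twist":[0,0,0],"jaw":1},{"delta_pos":[3.5,0,15],"twist":[0,0,0],"jaw":1},{"delta_pos":[4.5,0,19],"twist":[0,0,0],"jaw":1},{"delta_pos":[5.5,1,23],"twist":[0,0,0],"jaw":1},{"delta_pos":[6.5,3,27],"twist":[0,0,0],"jaw":1},{"delta_pos":[7.5,5,31],"twist":[0,0,0],"jaw":1},{"delta_pos":[8.5,7,34.2],"twist":[0,0,0],"jaw":1},{"delta_pos":[8.5,7.8,34.2],"twist":[0,0,0],"jaw":1}]' 30
python3 -m handwheel '[{"delta_pos":[0,0,0],"twist":[0,0,0],"jaw":1},{"delta_pos":[0,0,0],"twist":[0,0,0],"jaw":1},{"delta_pos":[0,0,0],"twist":[0,0,0],"jaw":1},{"delta_pos":[0,0,0],"twist":[0,0,0],"jaw":1},{"delta_pos":[0,0,0],"twist":[0,0,0],"jaw":1},{"delta_pos":[0,0,0],"twist":[0,0,0],"jaw":1},{"delta_pos":[0,0,0],"twist":[0,0,0],"jaw":1},{"delta_pos":[0,0,0],"twist":[0,0,0],"jaw":1},{"delta_pos":[0,0,0],"twist":[0,0,0],"jaw":1},{"delta_pos":[0,0,0],"twist":[0,0,0],"jaw":1}]' 30
python3 - <<'E'
from h import *
rim('wrist',641.5,15,45,'w12.png')
E
```

```text
time_s: 14.68
eef_pos: [640.0, 20.6, 110.1]
ee_rot: [0.708, -0.706, 0.0, 0.003]
force: [-1.0, 0.5, -0.1]
grip_width: 1.0
time_s: 15.52
eef_pos: [641.0, 14.9, 114.3]
ee_rot: [-0.707, 0.707, -0.0, -0.0]
force: [-0.2, -0.5, 0.4]
grip_width: 0.995
wrist 1474 rim [641.6  15.3  28.1] z 45.7 tilt [-0.001  0.009]
```

View pics/w12.png

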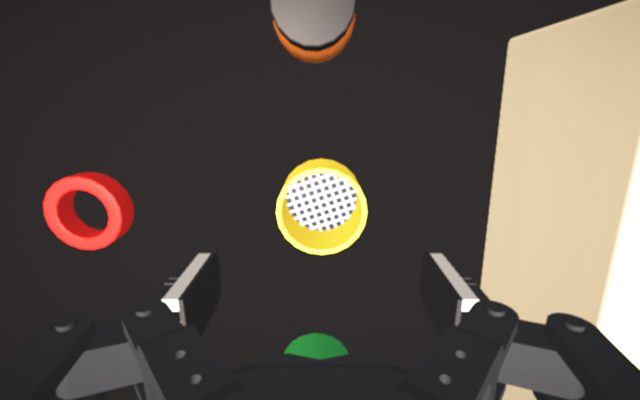

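```bash
python3 -m handwheel '[{"delta_pos":[0.05,2,0.05],"twist":[0,0,0],"jaw":1},{"delta_pos":[0.05,4,0.05],"twist":[0,0,0],"jaw":1},{"delta_pos":[0.05,6,0.05],"twist":[0,0,0],"jaw":1},{"delta_pos":[0.05,8,0.05],"twist":[0,0,0],"jaw":1},{"delta_pos":[0.05,9.5,0.05],"twist":[0,0,0],"jaw":1},{"delta_pos":[0.05,10.2,0.05],"twist":[0,0,0],"jaw":1},{"delta_pos":[0.05,10.2,0.05],"twist":[0,0,0],"jaw":1},{"delta_pos":[0.05,10.2,0.05],"twist":[0,0,0],"jaw":0.5},{"delta_pos":[0.05,10.2,0.05],"twist":[0,0,0],"jaw":0.5},{"delta_pos":[0.05,10.2,0.05],"twist":[0,0,0],"jaw":0.5}]' 30
```

```text
time_s: 16.4
eef_pos: [642.3, 15.4, 14.0]
ee_rot: [-0.707, 0.707, 0.001, 0.001]
force: [-0.0, 0.3, 2.5]
grip_width: 0.703
```

```bash
python3 -m handwheel '[{"delta_pos":[0,0,0],"twist":[0,0,0],"jaw":0.5},{"delta_pos":[0,-2,0],"twist":[0,0,0],"jaw":0.5},{"delta_pos":[0,-5,0],"twist":[0,0,0],"jaw":0.5},{"delta_pos":[0,-9,0],"twist":[0,0,0],"jaw":0.5},{"delta_pos":[0,-13,0],"twist":[0,0,0],"jaw":0.5},{"delta_pos":[0,-16,-1],"twist":[0,0,0],"jaw":0.5},{"delta_pos":[-1,-18,-4],"twist":[0,0,0],"jaw":0.5},{"delta_pos":[-2,-18,-8],"twist":[0,0,0],"jaw":0.5},{"delta_pos":[-3,-18,-12],"twist":[0,0,0],"jaw":0.5},{"delta_pos":[-4,-18,-16],"twist":[0,0,0],"jaw":0.5}]' 30
python3 -m handwheel '[{"delta_pos":[-1,0,-4],"twist":[0,0,0],"jaw":0.5},{"delta_pos":[-2,0,-8],"twist":[0,0,0],"jaw":0.5},{"delta_pos":[-3,0,-12],"twist":[0,0,0],"jaw":0.5},{"delta_pos":[-4,0,-16],"twist":[0,0,0],"jaw":0.5},{"delta_pos":[-4.55,0,-18.25],"twist":[0,0,0],"jaw":0.5},{"delta_pos":[-4.55,0,-18.25],"twist":[0,0,0],"jaw":0.5},{"delta_pos":[-4.55,0,-18.25],"twist":[0,0,0],"jaw":0.5},{"delta_pos":[-4.55,1,-18.25],"twist":[0,0,0],"jaw":0.5},{"delta_pos":[-4.55,1,-18.25],"twist":[0,0,0],"jaw":0.5},{"delta_pos":[-4.55,1,-18.25],"twist":[0,0,0],"jaw":0.5}]' 30
python3 - <<'E'
from h import *
s=telemetry.sense(); x,y,z=s['eef_pos']; print(x,y,z,s['grip_width'],s['force'])
rim('wrist',x,y,z+33,'w13.png'); rim('scene',x+1.5,y+1.5,z+31,key='medium'); rim('side',x,y+1.5,z+31,'s13.png',key='medium')
i=cv2.imread('pics/s13.png')[60:180,280:400]; cv2.imwrite('pics/s13c.png',cv2.resize(i,None,fx=5,fy=5,interpolation=3))
E
```

```text
time_s: 17.23
eef_pos: [600.9, -145.9, 193.2]
ee_rot: [-0.707, 0.707, 0.001, 0.0]
force: [0.5, 0.1, -0.9]
grip_width: 0.704
time_s: 18.07
eef_pos: [556.2, -325.6, 181.5]
ee_rot: [0.708, -0.707, -0.0, 0.001]
force: [-0.3, 0.4, -0.9]
grip_width: 0.704
556.2152821672133 -325.57528488333156 181.54586037545775 0.7044445582393282 [-0.28627492  0.40920792 -0.88800802]
wrist 4517 rim [ 556.1 -325.5   28.2] z 213.3 tilt [-0.001  0.011]
scene 117 rim [ 557.  -324.5   28.3] z 211.1 tilt [-0.014  0.   ]
side 67 rim [ 555.6 -324.3   28. ] z 210.8 tilt [0.01  0.008]
```

View pics/s13c.png

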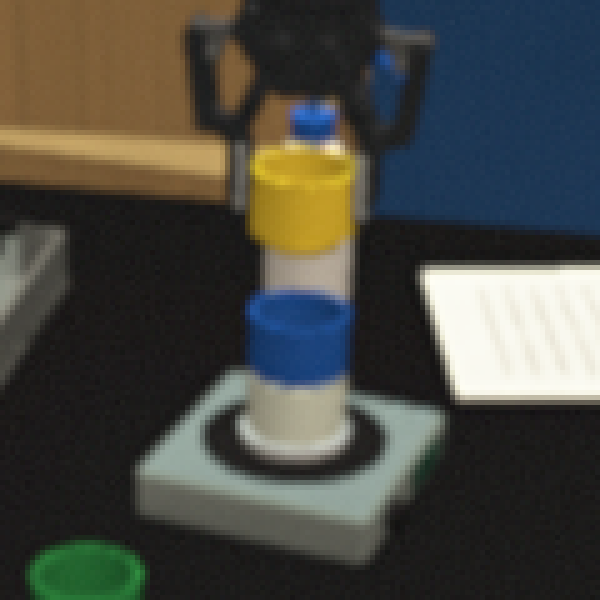

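```bash
python3 -m handwheel '[{"delta_pos":[0,1.5,0],"twist":[0,0,0],"jaw":0.5},{"delta_pos":[0,3,0],"twist":[0,0,0],"jaw":0.5},{"delta_pos":[0,3.7,0],"twist":[0,0,0],"jaw":0.5},{"delta_pos":[0,4,0],"twist":[0,0,0],"jaw":0.5},{"delta_pos":[0,4.3,0],"twist":[0,0,0],"jaw":0.5},{"delta_pos":[0,4.5,0],"twist":[0,0,0],"jaw":0.5},{"delta_pos":[0,4.7,0],"twist":[0,0,0],"jaw":0.5},{"delta_pos":[0,4.8,0],"twist":[0,0,0],"jaw":0.5},{"delta_pos":[0,4.8,0],"twist":[0,0,0],"jaw":0.5},{"delta_pos":[0,4.8,0],"twist":[0,0,0],"jaw":0.5}]' 30
```

```text
time_s: 19.05
eef_pos: [556.1, -327.1, 134.6]
ee_rot: [-0.707, 0.707, 0.0, 0.0]
force: [-0.2, -0.5, -0.2]
grip_width: 0.703
```

```bash
python3 -m handwheel '[{"delta_pos":[0,0.1,0],"twist":[0,0,0],"jaw":0.5},{"delta_pos":[0,0.2,0],"twist":[0,0,0],"jaw":0.5},{"delta_pos":[0,0.25,0],"twist":[0,0,0],"jaw":0.5},{"delta_pos":[0,0.3,0],"twist":[0,0,0],"jaw":0.5},{"delta_pos":[0,0.35,0],"twist":[0,0,0],"jaw":0.5},{"delta_pos":[0,0.4,0],"twist":[0,0,0],"jaw":0.5},{"delta_pos":[0,0.4,0],"twist":[0,0,0],"jaw":0.5},{"delta_pos":[0,0.4,0],"twist":[0,0,0],"jaw":0.5},{"delta_pos":[0,0.4,0],"twist":[0,0,0],"jaw":0.5},{"delta_pos":[0,0.4,0],"twist":[0,0,0],"jaw":0.5}]' 30
python3 - <<'E'
from h import *
s=telemetry.sense(); x,y,z=s['eef_pos']; print(s['force'])
rim('wrist',x,y,163,'w14.png')
E
```

```text
time_s: 19.88
eef_pos: [556.2, -327.2, 131.9]
ee_rot: [-0.707, 0.708, 0.0, 0.0]
force: [-2.1, 2.1, 9.2]
grip_width: 0.701
[-2.07646243  2.08760275  9.15017701]
wrist 5210 rim [ 556.  -326.9   28.1] z 163.5 tilt [-0.001  0.021]
```

View pics/w14.png

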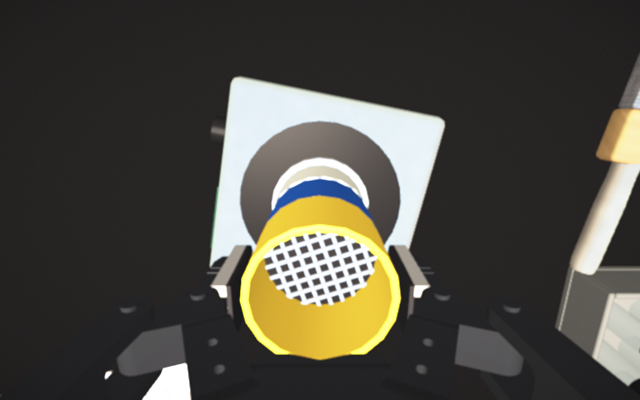

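Home (rim z≈163.5 vs 164 expected). Release.

```bash
python3 -m handwheel '[{"delta_pos":[0,0,0],"twist":[0,0,0],"jaw":0.73},{"delta_pos":[0,0,0],"twist":[0,0,0],"jaw":0.77},{"delta_pos":[0,0,0],"twist":[0,0,0],"jaw":0.85},{"delta_pos":[0,0,0],"twist":[0,0,0],"jaw":1},{"delta_pos":[0,0,0],"twist":[0,0,0],"jaw":1},{"delta_pos":[0,-2,0],"twist":[0,0,0],"jaw":1},{"delta_pos":[0,-5,0],"twist":[0,0,0],"jaw":1},{"delta_pos":[0,-8,0],"twist":[0,0,0],"jaw":1},{"delta_pos":[0,-10,0],"twist":[0,0,0],"jaw":1},{"delta_pos":[0,-10,0],"twist":[0,0,0],"jaw":1}]' 30
python3 - <<'E'
from h import *
for n in ['wrist','scene','side']: rim(n,556,-326,163,n+'15.png',key=None if n=='wrist' else 'medium')
i=cv2.imread('pics/side15.png')[60:180,280:400]; cv2.imwrite('pics/s15c.png',cv2.resize(i,None,fx=5,fy=5,interpolation=3))
E
```

```text
time_s: 20.77
eef_pos: [557.1, -327.9, 235.3]
ee_rot: [-0.705, 0.709, 0.002, 0.002]
force: [-0.2, -0.1, 0.6]
grip_width: 0.999
wrist 1443 rim [ 555.9 -327.3   28.1] z 163.7 tilt [-0.002  0.011]
scene 140 rim [ 557.3 -325.9   28.2] z 160.7 tilt [-0.005  0.007]
side 53 rim [ 555.  -325.1   28.1] z 161.2 tilt [-0.002 -0.001]
```

View pics/s15c.png

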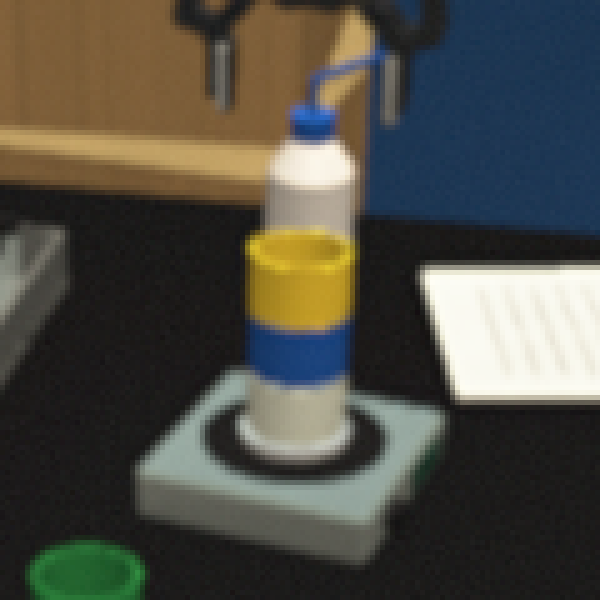

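Stack of three is straight. Now green.

```bash
python3 -m handwheel '[{"delta_pos":[1,0,3],"twist":[0,0,0],"jaw":1},{"delta_pos":[3,0,7],"twist":[0,0,0],"jaw":1},{"delta_pos":[5,0,11],"twist":[0,0,0],"jaw":1},{"delta_pos":[7,2,15],"twist":[0,0,0],"jaw":1},{"delta_pos":[8,5,18],"twist":[0,0,0],"jaw":1},{"delta_pos":[8,8.5,19.1],"twist":[0,0,0],"jaw":1},{"delta_pos":[8,11.6,19.1],"twist":[0,0,0],"jaw":1},{"delta_pos":[8,11.6,19.1],"twist":[0,0,0],"jaw":1},{"delta_pos":[8,11.6,19.1],"twist":[0,0,0],"jaw":1},{"delta_pos":[8,11.6,19.1],"twist":[0,0,0],"jaw":1}]' 30
python3 - <<'E'
from h import *
print(telemetry.sense()['eef_pos'])
rim('wrist',636.5,-136,45,'w16.png')
E
```

```text
time_s: 21.75
eef_pos: [636.6, -137.1, 116.1]
ee_rot: [-0.707, 0.707, 0.0, 0.001]
force: [0.1, -1.6, 0.6]
grip_width: 0.993
[ 636.60143122 -137.0890102   116.08866053]
wrist 1453 rim [ 637.  -136.8   28. ] z 45.7 tilt [-0.002  0.01 ]
```

View pics/w16.png

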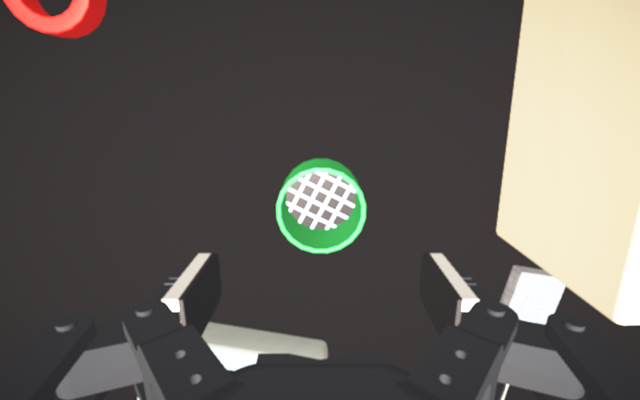

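```bash
python3 -m handwheel '[{"delta_pos":[0.05,2,-0.03],"twist":[0,0,0],"jaw":1},{"delta_pos":[0.05,4,-0.03],"twist":[0,0,0],"jaw":1},{"delta_pos":[0.05,6,-0.03],"twist":[0,0,0],"jaw":1},{"delta_pos":[0.05,8,-0.03],"twist":[0,0,0],"jaw":1},{"delta_pos":[0.05,9.5,-0.03],"twist":[0,0,0],"jaw":1},{"delta_pos":[0.05,10.2,-0.03],"twist":[0,0,0],"jaw":1},{"delta_pos":[0.05,10.2,-0.03],"twist":[0,0,0],"jaw":1},{"delta_pos":[0.05,10.2,-0.03],"twist":[0,0,0],"jaw":0.5},{"delta_pos":[0.05,10.2,-0.03],"twist":[0,0,0],"jaw":0.5},{"delta_pos":[0.05,10.2,-0.03],"twist":[0,0,0],"jaw":0.5}]' 30
```

```text
time_s: 22.63
eef_pos: [637.5, -136.9, 14.5]
ee_rot: [-0.707, 0.708, 0.001, 0.001]
force: [-0.2, -1.0, 4.1]
grip_width: 0.691
```

```bash
python3 -m handwheel '[{"delta_pos":[0,0,0],"twist":[0,0,0],"jaw":0.5},{"delta_pos":[0,0,0],"twist":[0,0,0],"jaw":0.5},{"delta_pos":[0,-2,0],"twist":[0,0,0],"jaw":0.5},{"delta_pos":[0,-5,0],"twist":[0,0,0],"jaw":0.5},{"delta_pos":[0,-9,0],"twist":[0,0,0],"jaw":0.5},{"delta_pos":[0,-13,0],"twist":[0,0,0],"jaw":0.5},{"delta_pos":[0,-17,0],"twist":[0,0,0],"jaw":0.5},{"delta_pos":[0,-20,0],"twist":[0,0,0],"jaw":0.5},{"delta_pos":[0,-22,0],"twist":[0,0,0],"jaw":0.5},{"delta_pos":[0,-22,0],"twist":[0,0,0],"jaw":0.5}]' 30
python3 -m handwheel '[{"delta_pos":[-1,0,-3],"twist":[0,0,0],"jaw":0.5},{"delta_pos":[-3,0,-7],"twist":[0,0,0],"jaw":0.5},{"delta_pos":[-5,0,-11],"twist":[0,0,0],"jaw":0.5},{"delta_pos":[-7,0,-15],"twist":[0,0,0],"jaw":0.5},{"delta_pos":[-8.05,0,-18],"twist":[0,0,0],"jaw":0.5},{"delta_pos":[-8.05,0,-19.07],"twist":[0,0,0],"jaw":0.5},{"delta_pos":[-8.05,0,-19.07],"twist":[0,0,0],"jaw":0.5},{"delta_pos":[-8.05,1,-19.07],"twist":[0,0,0],"jaw":0.5},{"delta_pos":[-8.05,1.2,-19.07],"twist":[0,0,0],"jaw":0.5},{"delta_pos":[-8.05,1.2,-19.07],"twist":[0,0,0],"jaw":0.5}]' 30
python3 - <<'E'
from h import *
s=telemetry.sense(); x,y,z=s['eef_pos']; print(x,y,z,s['grip_width'],s['force'])
rim('wrist',x,y,z+33,'w17.png'); rim('scene',x+1.5,y+1.5,z+31,key='coarse'); rim('side',x,y+1.5,z+31,'s17.png',key='coarse')
i=cv2.imread('pics/s17.png')[60:180,280:400]; cv2.imwrite('pics/s17c.png',cv2.resize(i,None,fx=5,fy=5,interpolation=3))
E
```

```text
time_s: 23.47
eef_pos: [637.8, -136.8, 238.6]
ee_rot: [-0.706, 0.708, 0.003, 0.003]
force: [0.4, -0.1, 0.4]
grip_width: 0.697
time_s: 24.3
eef_pos: [556.3, -325.2, 218.8]
ee_rot: [0.708, -0.706, 0.0, 0.001]
force: [0.3, -0.7, -0.9]
grip_width: 0.692
556.2576681601622 -325.1937154271137 218.7639422352772 0.691856373354819 [ 0.34912534 -0.72113361 -0.93305841]
wrist 4317 rim [ 556.2 -325.1   28.2] z 250.1 tilt [-0.003  0.008]
scene 106 rim [ 557.  -324.3   28.3] z 248.0 tilt [-0.02   0.007]
side 58 rim [ 555.6 -323.9   27.9] z 248.0 tilt [0.004 0.006]
```

View pics/s17c.png

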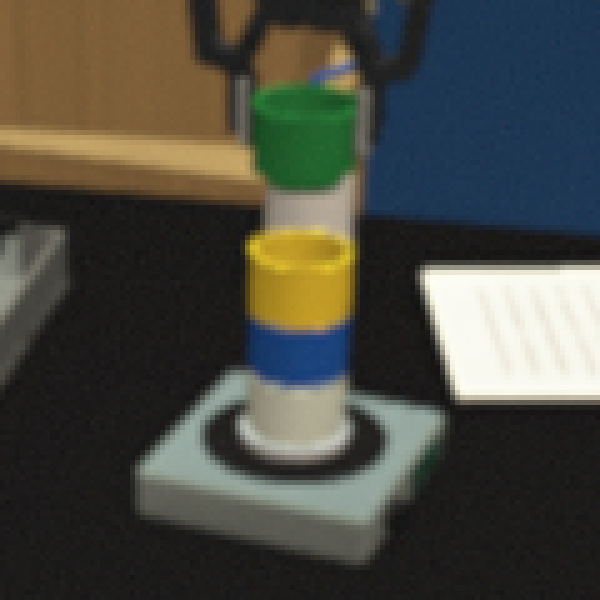

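```bash
python3 -m handwheel '[{"delta_pos":[0,1.5,0],"twist":[0,0,0],"jaw":0.5},{"delta_pos":[0,2.8,0],"twist":[0,0,0],"jaw":0.5},{"delta_pos":[0,3.5,0],"twist":[0,0,0],"jaw":0.5},{"delta_pos":[0,3.9,0],"twist":[0,0,0],"jaw":0.5},{"delta_pos":[0,4.2,0],"twist":[0,0,0],"jaw":0.5},{"delta_pos":[0,4.5,0],"twist":[0,0,0],"jaw":0.5},{"delta_pos":[0,4.7,0],"twist":[0,0,0],"jaw":0.5},{"delta_pos":[0,4.8,0],"twist":[0,0,0],"jaw":0.5},{"delta_pos":[0,4.8,0],"twist":[0,0,0],"jaw":0.5},{"delta_pos":[0,4.8,0],"twist":[0,0,0],"jaw":0.5}]' 30
```

```text
time_s: 25.28
eef_pos: [556.1, -327.1, 172.5]
ee_rot: [-0.707, 0.707, 0.0, 0.0]
force: [0.3, -0.1, -1.0]
grip_width: 0.693
```

```bash
python3 -m handwheel '[{"delta_pos":[0,0.1,0],"twist":[0,0,0],"jaw":0.5},{"delta_pos":[0,0.2,0],"twist":[0,0,0],"jaw":0.5},{"delta_pos":[0,0.25,0],"twist":[0,0,0],"jaw":0.5},{"delta_pos":[0,0.3,0],"twist":[0,0,0],"jaw":0.5},{"delta_pos":[0,0.35,0],"twist":[0,0,0],"jaw":0.5},{"delta_pos":[0,0.4,0],"twist":[0,0,0],"jaw":0.5},{"delta_pos":[0,0.4,0],"twist":[0,0,0],"jaw":0.5},{"delta_pos":[0,0.4,0],"twist":[0,0,0],"jaw":0.5},{"delta_pos":[0,0.4,0],"twist":[0,0,0],"jaw":0.5},{"delta_pos":[0,0.4,0],"twist":[0,0,0],"jaw":0.5}]' 30
python3 - <<'E'
from h import *
s=telemetry.sense(); x,y,z=s['eef_pos']; print(s['force'])
rim('wrist',x,y,201,'w18.png')
E
```

```text
time_s: 26.12
eef_pos: [556.3, -327.4, 170.4]
ee_rot: [-0.706, 0.708, 0.001, 0.001]
force: [-2.6, 2.0, 11.4]
grip_width: 0.692
[-2.55484761  2.04899705 11.41880304]
wrist 5225 rim [ 556.1 -326.9   28.1] z 201.5 tilt [-0.    0.02]
```

View pics/w18.png

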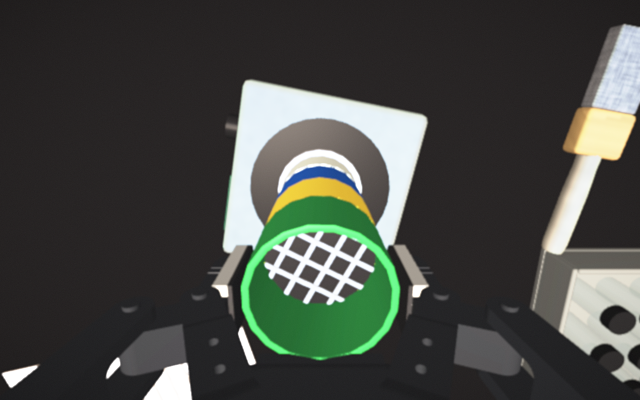

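Rim z 201.5 (202 expected); home. Release and withdraw.

```bash
python3 -m handwheel '[{"delta_pos":[0,0,0],"twist":[0,0,0],"jaw":0.72},{"delta_pos":[0,0,0],"twist":[0,0,0],"jaw":0.76},{"delta_pos":[0,0,0],"twist":[0,0,0],"jaw":0.85},{"delta_pos":[0,0,0],"twist":[0,0,0],"jaw":1},{"delta_pos":[0,0,0],"twist":[0,0,0],"jaw":1},{"delta_pos":[0,-2,0],"twist":[0,0,0],"jaw":1},{"delta_pos":[0,-5,0],"twist":[0,0,0],"jaw":1},{"delta_pos":[0,-8,0],"twist":[0,0,0],"jaw":1},{"delta_pos":[0,-10,0],"twist":[0,0,0],"jaw":1},{"delta_pos":[0,-10,0],"twist":[0,0,0],"jaw":1}]' 30
python3 -m handwheel '[{"delta_pos":[0,0,0],"twist":[0,0,0],"jaw":1},{"delta_pos":[0,0,0],"twist":[0,0,0],"jaw":1},{"delta_pos":[0,0,0],"twist":[0,0,0],"jaw":1},{"delta_pos":[0,0,0],"twist":[0,0,0],"jaw":1},{"delta_pos":[0,0,0],"twist":[0,0,0],"jaw":1},{"delta_pos":[0,0,0],"twist":[0,0,0],"jaw":1},{"delta_pos":[0,0,0],"twist":[0,0,0],"jaw":1},{"delta_pos":[0,0,0],"twist":[0,0,0],"jaw":1},{"delta_pos":[0,0,0],"twist":[0,0,0],"jaw":1},{"delta_pos":[0,0,0],"twist":[0,0,0],"jaw":1}]' 30
python3 - <<'E'
from h import *
for n in ['wrist','scene','side']: rim(n,556,-326,201,n+'19.png',key=None if n=='wrist' else 'coarse')
find('scene','tape',(18,42),(466,6))
i=cv2.imread('pics/side19.png')[60:180,280:400]; cv2.imwrite('pics/s19c.png',cv2.resize(i,None,fx=5,fy=5,interpolation=3))
E
```

```text
time_s: 27.0
eef_pos: [556.9, -327.7, 273.3]
ee_rot: [-0.705, 0.709, 0.002, 0.002]
force: [-0.2, 0.1, 0.2]
grip_width: 1.003
time_s: 27.83
eef_pos: [556.0, -327.0, 268.3]
ee_rot: [-0.707, 0.707, 0.0, 0.0]
force: [0.2, -0.2, 1.1]
grip_width: 1.0
wrist 1515 rim [ 556.  -327.4   28.1] z 201.7 tilt [0.001 0.01 ]
scene 93 rim [ 557.6 -325.7   27.9] z 198.8 tilt [0.004 0.012]
side 30 rim [ 554.7 -324.9   27.9] z 199.2 tilt [-0.009  0.035]
scene tape 254 z 16.7 fit [465.9   6.6  24.3] mid [465.1   6.1  17.7] ext [58.5 56.3  7.3]
```

View pics/s19c.png

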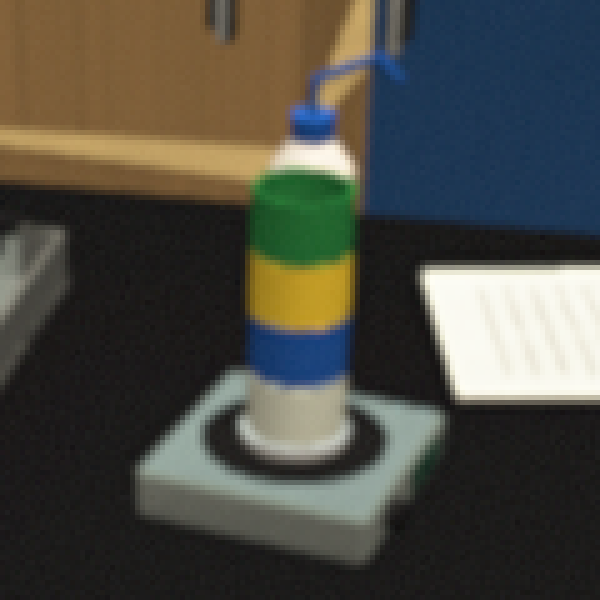

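View pics/scene19.png

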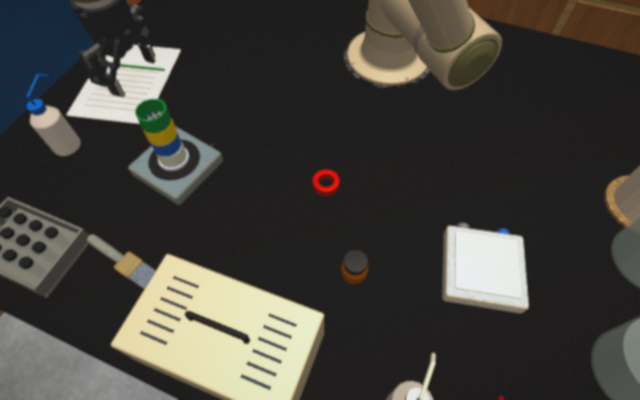

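The stack stands straight on the ring (scene about (163,135)). The tape (326,182) and the jar (355,267) have not moved, and the gripper is clear. I'm handing in.

```bash
python3 -c "
from rig import ctrl; print(ctrl.finish_job())"
```

```text
the job is handed in; nothing more can be done
None
```

The stack is built in the shaker's ring in the right order (white pan, blue, yellow, green). I let go of it, moved the gripper clear and handed the job in at about 28 s. Each piece went home with about 8–11 N at the wrist. `finish_job` gives no verdict, so the result rests on the checks below.

- **Heights:** the wrist camera read the rims at 87.7, 125.7, 163.7 and 201.7 mm, against 88, 126, 164 and 202 mm expected.
- **Centring:** the same camera put all four rim centres within about 0.5 mm of each other. They are about 1 mm from its earlier estimate of the ring's centre.
- **Tilt:** the wrist camera showed about 0.01 rad on each sieve (limit 0.06). I did not compute a tilt for the pan after letting go of it, but its rim height fits it being home.
- **Bystanders:** the tape measured within 0.5 mm of its starting position. I checked the jar only by eye, and it is at the same pixels as at the start.
- **Disagreements:** the scene and side cameras read rim heights about 2–3 mm low, and centres up to 3 mm away from the wrist camera, close to the calibration limit. The side camera also gave a 0.035 rad tilt for the green sieve, but from only 30 points, and neither other camera showed it.

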